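# Sweep the trial lenses through the gate into the return slot

## Robot

A 7-joint arm with a two-finger parallel gripper is mounted at the origin on the work surface. World frame = base frame: x ahead of the robot, y to its left, z up, the work surface at z = 0. Lengths are in m, angles in rad, forces in N, time in s.
With the tool pointing down it reaches from about 0.425 to 0.925 m from the base axis. Payload 6.8 kg.
Tool frame: the origin (TCP) lies between the finger pads; the fingertips stand r.tcp_to_tips ahead of it and the grasp point (between the pads) lies 3 mm ahead of it (r.tcp_to_tips is the distance from the TCP to the fingertips, in m); z points along the fingers, y is the line along which they close (so a half turn about z gives the same grasp; the last joint's range is limited). The gripper opens to 85 mm and grips with 20 to 120 N. Pads are 22 mm wide; open, the fingers measure 114 mm over their backs; the gripper's body (76 mm by 85 mm) begins 54 mm behind the grasp point. The pads swing forward as they close: fully open they stand 13 mm farther back than shut.
Start: joints at [1.094, 0.477, 0.022, 1.555, -0.011, 1.109, -0.083], TCP at [0.243, -0.63, 0.253] pointing down, gripper open.
Joint ranges: [-2.96, 2.96], [-0.34, 2.1], [-1.41, 1.46], [0.24, 2.44], [-1.37, 4.51], [0.17, 1.92], [-2.96, 2.96]. Speed limits (rad/s): [2.39, 2.39, 3.14, 3.14, 3.14, 3.14, 3.14].

## Interface

Orientations are given as a rotation vector (axis times angle).
In Python, from bench import r gives the robot as it stands. The module is installed in compiled form; this text tells all that it offers.
- The arm moves only by the tool step_arm, never from a script. Its argument "moves" is a list of rows, each an object of numbers: "rx", "ry", "rz": the turn, a rotation vector about the tool's x, y, z in degrees; "dx", "dy", "dz": the shift along the tool's x, y, z in mm; "gripper": the opening, from -1 (shut) to 1 (fully open). In form: [{"rx": .., "ry": .., "rz": .., "dx": .., "dy": .., "dz": .., "gripper": ..}, ...]. A call has 1 to 20 rows; each row shifts and turns the commanded pose from where the row before left it, along the tool's axes as they then stand; what a row does not reach is not made up. A row lasts 1/8 s, in which the tool goes at most 62.5 mm and 10.7 degrees, less where a joint would pass 70% of its speed; a pose out of reach is approached as far as the arm can. A call is refused whole if a number of a shift passes 62.5 or a number of a turn 10.7, either way. A call with a gripper value outside its range is refused whole. The fingers move at their own pace and stop on an object; "grip_force" is the grip in N (left out, the last holds). Time passes only in rows, so rows that do not move let the fingers close. It gives the time, the measured TCP pose, the force, the opening and the grip force at its end, in the units of the state.
- r.get_obs(): the state, without advancing time (a new reading comes with each control period).
- r.grab_frame(name): name is "side" or "top" or "wrist"; returns the picture (400x640x3 uint8, blue, green, red); there is no depth.
- r.camera_info(name): a dict with "mtx" (3x3 intrinsics, pixels), "D" ([k1, k2, p1, p2, k3] as OpenCV has them; the pictures are not rectified), "rvec" (rotation vector, rad) and "tvec" (3), from world to camera coordinates, as OpenCV has them. Camera axes: x right, y down, z forward; pixel columns grow to the right and rows downward; lengths in m; the calibration is good to about 2 mm. A picture is of the moment at which its call begins: read the wrist's pose just before it. camera_info takes no time and is no camera call; for the wrist camera it gives the pose at the moment of the call.
- r.hand_in(): hands the job in; it is judged then, once.
The state is a dict: "clock": time; "joints": joint angles; "qvel": joint speeds; "tau": joint torques, N m; "tcp_pos": TCP position; "orientation": TCP orientation; "contact_force": force on the tool from outside, world axes, zero at the start; "moment": the same for the moment, N m; "grip_width": finger opening in m; "gripper_force": force on a finger pad.
Only numpy, scipy, OpenCV 4.12 (cv2) and the standard library are available. Lean on these libraries where they do the work, as an engineer would, in place of code of your own. Each camera call takes 0.05 s, during which the arm holds its last target. There are 200 camera calls.

## Task

Three loose trial lenses, rimmed red, blue and yellow, lie on the black deck of the lens return tray. With your fingertips sweep them one at a time, in any order, through the narrow gate in the tray's far fence so that all three drop into the slot behind it: slide them, never pick one up, and do not let a second lens touch the one that is in the gate. Leave the swab cup, the drop bottle and the jar beside the tray standing where they are.

Things in the scene. Friction and masses are not known exactly. Their poses are not given: they have to be found in the camera images.
- gate (a point): Middle of the gate, at deck level (75 mm above the table), in the far fence of the lens return tray. x: level, off the deck through the gate into the slot (the way to sweep); y left; z up. The gate is a gap 50 mm wide (y -25 to +25) in the fence, which spans x -3 to +3 mm. Two 45-degree lead-in walls, 5 mm thick, widen from its posts to y = +/-53 mm at x = -29 mm.
- tray: Grey lens return tray, fixed to the table; place and turn differ each time. Origin at table level 88 mm behind the gate (-x), axes as the gate's. Flat black deck 75 mm above the table, from 160 mm before the origin to the drop 91 mm beyond it, 140 mm to each side, all fenced but for the gate. Fence and lead-in walls stand 18 mm above the deck, fence 6 mm thick.
- slot (a point): Centre of the slot's floor: an open pocket right behind the gate, 60 mm long (from the deck's sharp edge, 3 mm past the gate's middle), 52 mm wide, floor 71 mm below the deck, its other three sides walled to fence height. A lens tips in once its centre is a few mm past the edge, so the fingers need not enter the gate.
- lens_red: A loose optician's trial lens lying flat on the tray's deck: a red-rimmed disc with pale glass, 38 mm in diameter, 8 mm thick, about 22 g. Origin: centre of its underside (so at deck height while it lies on the deck). Its turn about z means nothing.
- lens_blue: A loose optician's trial lens lying flat on the tray's deck: a blue-rimmed disc with pale glass, 38 mm in diameter, 8 mm thick, about 22 g. Origin: centre of its underside (so at deck height while it lies on the deck). Its turn about z means nothing.
- lens_yellow: A loose optician's trial lens lying flat on the tray's deck: a yellow-rimmed disc with pale glass, 38 mm in diameter, 8 mm thick, about 22 g. Origin: centre of its underside (so at deck height while it lies on the deck). Its turn about z means nothing.
- swab_cup: White plastic cup of cotton swabs standing loose on the table near the tray, 60 mm across, cup 68 mm high, swabs to 97 mm. Leave it. Origin: centre of its underside.
- drop_bottle: White eye-drop bottle with a green cap standing loose on the table near the tray, 30 mm across, 75 mm high. Leave it. Origin: centre of its underside.
- tip_jar: Amber glass jar with a black cap standing loose on the table near the tray, 52 mm across, 60 mm high. Leave it. Origin: centre of its underside.
Mind the look-alikes: they are no part of the job. Leave any purple look-alike of the lens_red alone.

How it is judged:
On the way, in this order (a step that is already met when the one before it is completed fails the run):
1. a first lens has dropped into the slot (((x of lens_red in the frame of gate between 0.003 and 0.064 m and y of lens_red in the frame of gate between -0.027 and 0.027 m and z of lens_red in the frame of gate below -0.01 m) or (x of lens_blue in the frame of gate between 0.003 and 0.064 m and y of lens_blue in the frame of gate between -0.027 and 0.027 m and z of lens_blue in the frame of gate below -0.01 m) or (x of lens_yellow in the frame of gate between 0.003 and 0.064 m and y of lens_yellow in the frame of gate between -0.027 and 0.027 m and z of lens_yellow in the frame of gate below -0.01 m))), for 0.1 s.
2. a second lens has dropped into the slot ((((x of lens_red in the frame of gate between 0.003 and 0.064 m and y of lens_red in the frame of gate between -0.027 and 0.027 m and z of lens_red in the frame of gate below -0.01 m) and (x of lens_blue in the frame of gate between 0.003 and 0.064 m and y of lens_blue in the frame of gate between -0.027 and 0.027 m and z of lens_blue in the frame of gate below -0.01 m)) or ((x of lens_red in the frame of gate between 0.003 and 0.064 m and y of lens_red in the frame of gate between -0.027 and 0.027 m and z of lens_red in the frame of gate below -0.01 m) and (x of lens_yellow in the frame of gate between 0.003 and 0.064 m and y of lens_yellow in the frame of gate between -0.027 and 0.027 m and z of lens_yellow in the frame of gate below -0.01 m)) or ((x of lens_blue in the frame of gate between 0.003 and 0.064 m and y of lens_blue in the frame of gate between -0.027 and 0.027 m and z of lens_blue in the frame of gate below -0.01 m) and (x of lens_yellow in the frame of gate between 0.003 and 0.064 m and y of lens_yellow in the frame of gate between -0.027 and 0.027 m and z of lens_yellow in the frame of gate below -0.01 m)))), for 0.1 s.
At the end, for the whole second after the job is handed in: All three lenses lie at rest inside the slot (within its four walls, origin at least 10 mm below the deck), and the cup, bottle and jar stand upright within 20 mm of where they began (x of lens_red in the frame of gate between 0.003 and 0.064 m and y of lens_red in the frame of gate between -0.027 and 0.027 m and z of each of lens_red, lens_blue, lens_yellow in the frame of gate below -0.01 m and x of lens_blue in the frame of gate between 0.003 and 0.064 m and y of lens_blue in the frame of gate between -0.027 and 0.027 m and x of lens_yellow in the frame of gate between 0.003 and 0.064 m and y of lens_yellow in the frame of gate between -0.027 and 0.027 m and linear speed of each of lens_red, lens_blue, lens_yellow below 0.03 m/s and distance of each of swab_cup, drop_bottle, tip_jar from where it was at the start of the episode below 0.02 m and angle between each of swab_cup, drop_bottle, tip_jar's own z axis and vertical below 0.3 rad); the robot touches nothing.
It fails at once if a lens is picked up (its underside centre more than 15 mm above the deck) (z of any of lens_red, lens_blue, lens_yellow in the frame of gate above 0.015 m).
It fails at once if two lenses go through the gate together (one touches another, centres under 41.5 mm apart, while either is in the gate or less than 19 mm short of it) ((distance between lens_red and lens_blue below 0.0415 m and z of each of lens_red, lens_blue in the frame of gate above -0.006 m and ((x of lens_red in the frame of gate above -0.019 m and y of lens_red in the frame of gate between -0.027 and 0.027 m) or (x of lens_blue in the frame of gate above -0.019 m and y of lens_blue in the frame of gate between -0.027 and 0.027 m))) or (distance between lens_red and lens_yellow below 0.0415 m and z of each of lens_red, lens_yellow in the frame of gate above -0.006 m and ((x of lens_red in the frame of gate above -0.019 m and y of lens_red in the frame of gate between -0.027 and 0.027 m) or (x of lens_yellow in the frame of gate above -0.019 m and y of lens_yellow in the frame of gate between -0.027 and 0.027 m))) or (distance between lens_blue and lens_yellow below 0.0415 m and z of each of lens_blue, lens_yellow in the frame of gate above -0.006 m and ((x of lens_blue in the frame of gate above -0.019 m and y of lens_blue in the frame of gate between -0.027 and 0.027 m) or (x of lens_yellow in the frame of gate above -0.019 m and y of lens_yellow in the frame of gate between -0.027 and 0.027 m)))).
It fails at once if the cup, bottle or jar is shoved more than 20 mm or knocked over (distance of any of swab_cup, drop_bottle, tip_jar from where it was at the start of the episode above 0.02 m or angle between any of swab_cup, drop_bottle, tip_jar's own z axis and vertical above 0.3 rad).
It also fails if it takes over 56 s, if anything falls off the work surface, if the arm or the gripper's body presses on something with over 40 N, if the wrist force passes 120 N, or if a joint passes its speed limit or range.

## Working session

There is one attempt and no reset: what is moved stays moved. The work goes in short steps, Python scripts to look and compute and a tool call to move; the robot and the scene stay as the last step left them, time stands still between calls to the robot, and variables do not carry over. Pictures are saved under pics/ and viewed, at most 10 in all, crops included, and the job is handed in when it is done.

Besides the shell and the picture viewer there is one more tool, called as name(argument=value, ...) on one line, values as JSON. step_arm: Moves the arm, as the interface text tells. Its arguments: {"type":"object","properties":{"moves":{"type":"array","items":{"type":"object","properties":{"rx":{"type":"number"},"ry":{"type":"number"},"rz":{"type":"number"},"dx":{"type":"number"},"dy":{"type":"number"},"dz":{"type":"number"},"gripper":{"type":"number"}}}},"grip_force":{"type":"number"}},"required":["moves"]}

```bash
mkdir -p pics; python3 - <<'E'
from bench import r
import cv2
o=r.get_obs();print(o['clock'],o['tcp_pos'],o['orientation'],o['grip_width'],r.tcp_to_tips)
for n in("top","side"):
    f=r.grab_frame(n);cv2.imwrite(f"pics/{n}0.png",f);c=r.camera_info(n);print(n,c)
E
```

```text
0.0 [ 0.24312322 -0.62911768  0.25233185] [-3.08661448e+00 -5.75684444e-01  6.67633555e-04] 0.08529555079291462 0.022
top {'mtx': array([[429.99416041,   0.        , 321.00174825],
       [  0.        , 429.99416041, 202.70972348],
       [  0.        ,   0.        ,   1.        ]]), 'D': array([-0.02554361,  0.        ,  0.        ,  0.        ,  0.        ]), 'rvec': array([ 2.12943403, -2.17550461,  0.18269997]), 'tvec': array([0.02291695, 0.51595932, 0.84422461])}
side {'mtx': array([[434.21858525,   0.        , 320.18768796],
       [  0.        , 434.21858525, 198.67997132],
       [  0.        ,   0.        ,   1.        ]]), 'D': array([-0.11370932,  0.        ,  0.        ,  0.        ,  0.        ]), 'rvec': array([ 2.04994933, -0.8747255 ,  0.41830798]), 'tvec': array([-0.33776759,  0.27139639,  0.5554247 ])}
```

View pics/top0.png

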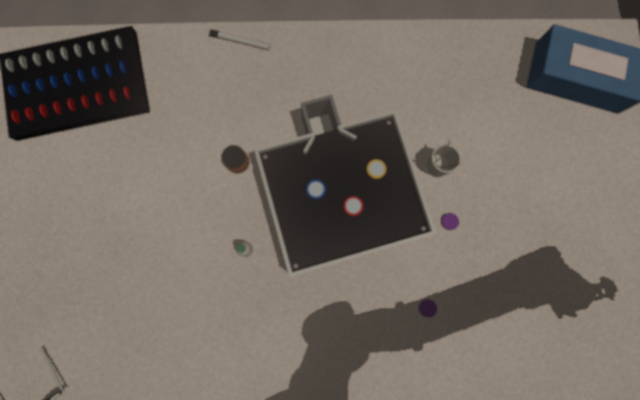

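View pics/side0.png

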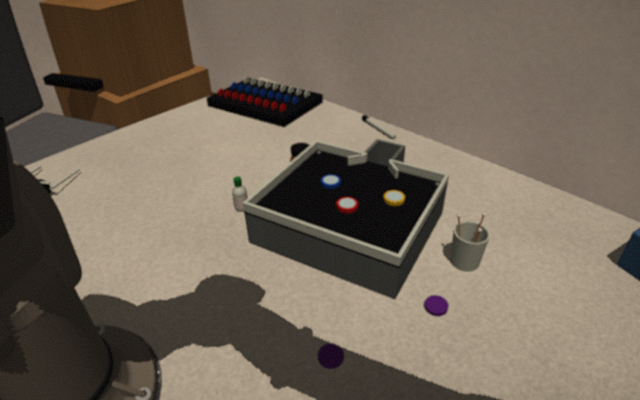

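Top view: tray corners near (258,152), (393,116), (432,231), (290,271), with the gate near (327,133). Blue lens at (316,189), red at (353,206), yellow at (376,168). Next I fit the tray pose and lens positions.

```bash
cat > h.py <<'E'
import numpy as np,cv2,json
from bench import r
def ray(name,uv,z,c=None):
    c=c or r.camera_info(name)
    p=cv2.undistortPoints(np.float64(uv).reshape(-1,1,2),c['mtx'],c['D']).reshape(-1,2)
    R=cv2.Rodrigues(c['rvec'])[0];C=-R.T@c['tvec']
    d=np.c_[p,np.ones(len(p))]@R
    return C+d*((z-C[2])/d[:,2])[:,None]
def proj(name,P,c=None):
    c=c or r.camera_info(name)
    return cv2.projectPoints(np.float64(P),c['rvec'],c['tvec'],c['mtx'],c['D'])[0].reshape(-1,2)
HUE={'red':[(0,8),(172,180)],'blue':[(100,125)],'yellow':[(18,32)]}
def lenses(name,f,c=None,gate=None,zz=0.083):
    c=c or r.camera_info(name)
    h=cv2.cvtColor(f,cv2.COLOR_BGR2HSV);out={}
    for k,v in HUE.items():
        m=sum(cv2.inRange(h,(a,90,60),(b,255,255)) for a,b in v)
        if gate is not None:
            pg=np.float64([[-.245,-.138],[0.0,-.138],[0.0,.138],[-.245,.138]])
            P=np.array([g2w(gate,*q) for q in pg]);k2=np.zeros_like(m)
            cv2.fillPoly(k2,[proj(name,P,c).astype(int)],255);m&=k2
        n,l,s,ce=cv2.connectedComponentsWithStats(cv2.morphologyEx(m,cv2.MORPH_CLOSE,np.ones((3,3))))
        if n<2: continue
        i=1+np.argmax(s[1:,4])
        pts=np.argwhere(l==i)[:,::-1]
        if len(pts)<15: continue
        (u,v2),rad=cv2.minEnclosingCircle(pts.astype(np.float32))
        out[k]=(ray(name,[(u,v2)],zz,c)[0][:2],round(rad,1))
    return out
def g2w(g,x,y,z=.083):
    c,s=np.cos(g[2]),np.sin(g[2]);return np.array([g[0]+c*x-s*y,g[1]+s*x+c*y,z])
def w2g(g,p):
    c,s=np.cos(g[2]),np.sin(g[2]);d=np.array(p[:2])-g[:2];return np.array([c*d[0]+s*d[1],-s*d[0]+c*d[1]])
E
python3 - <<'E'
from h import *
from scipy.optimize import least_squares
uv=[(258,152),(393,116),(432,231),(290,271)]
f=cv2.imread('pics/top0.png')
W=ray('top',uv,.093)[:,:2];print(W)
M=np.array([[.003,.146],[.003,-.146],[-.254,-.146],[-.254,.146]])
fun=lambda g:np.ravel([g2w(g,*m)[:2]-w for m,w in zip(M,W)])
s=least_squares(fun,[.7,.0,0.]);g=s.x;print(g,s.fun.round(4))
json.dump(list(g),open('g.json','w'))
L=lenses('top',f,gate=g)
for k in L: print(k,L[k],w2g(g,L[k][0]))
def draw(im,g,n):
    for q in ([(-.003,.14),(-.003,.025),(-.029,.053)],[(-.003,-.14),(-.003,-.025),(-.029,-.053)],[(.003,-.146),(-.254,-.146),(-.254,.146),(.003,.146),(.003,-.146)]):
        p=proj(n,[g2w(g,a,b,.093) for a,b in q]);cv2.polylines(im,[((p*4+1.5)*4).astype(int)],False,(0,255,0),1,shift=2)
im=cv2.resize(f,None,fx=4,fy=4,interpolation=2);draw(im,g,'top')
cv2.imwrite('pics/t1.png',cv2.resize(im[360:1120,980:1880],(780,659))[:600])
E
```

```text
[[ 0.61089921  0.1340002 ]
 [ 0.68017707 -0.1345944 ]
 [ 0.44898966 -0.19863684]
 [ 0.37956893  0.07423487]]
[6.51337812e-01 4.56234238e-04 2.55399212e-01] [ 0.0065  0.0085  0.0109 -0.0055 -0.0065 -0.0063 -0.0109  0.0033]
red (array([ 0.50288471, -0.04942686]), 10.6) [-0.15623971 -0.01076105]
blue (array([0.53758011, 0.02296266]), 10.1) [-0.10438185  0.05051517]
yellow (array([ 0.57586957, -0.0975129 ]), 10.6) [-0.09777035 -0.07572559]
```

View pics/t1.png

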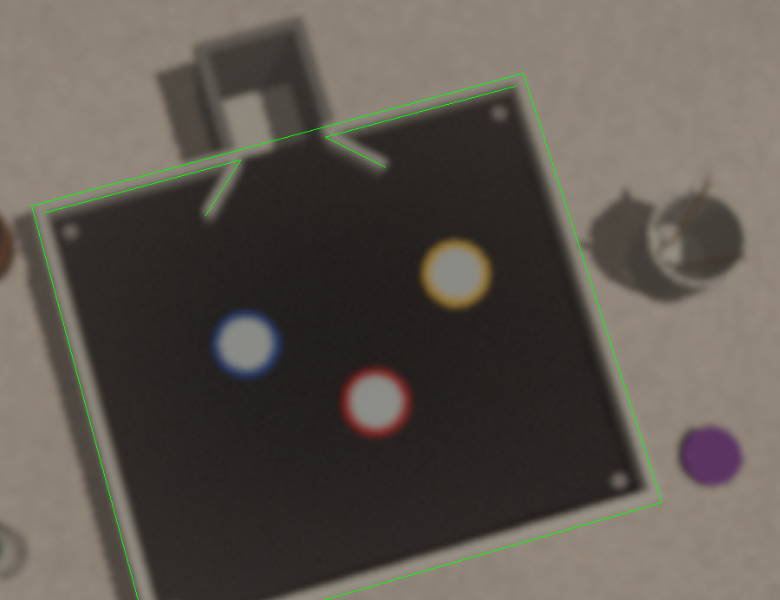

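The overlay matches at the far fence, the posts and the lead-in tips. Gate is at about (0.651, 0.000) with yaw 14.6°. Red goes first, since its path is nearly straight. Each lens gets nested between two slightly opened fingertips.

```bash
cat >> h.py <<'E'
from scipy.spatial.transform import Rotation as Ro
G=np.array(json.load(open('g.json')))
def delta(gx,gy,z,ang):
    """tool-frame shift (mm) and rz (deg, tool z) to TCP at gate-frame (gx,gy), height z, tool x heading ang deg from gate x"""
    o=r.get_obs();R=Ro.from_rotvec(o['orientation']).as_matrix()
    t=g2w(G,gx,gy,z);d=R.T@(t-o['tcp_pos'])*1e3
    yaw=np.degrees(np.arctan2(R[1,0],R[0,0]));rz=-((ang+np.degrees(G[2])-yaw+180)%360-180)
    print('t',round(o['clock'],2),'world',t.round(3),'tool d',d.round(1),'rz',round(rz,1),'F',o['contact_force'].round(1),'w',round(o['grip_width'],4))
E
python3 - <<'E'
from h import *
delta(-.205,-.014,.252,4)
E
```

```text
t 0.1 world [ 0.457 -0.065  0.252] tool d [ 402.5 -449.4    1.1] rz 2.5 F [-0.1  0.2 -0.7] w 0.0856
```

step_arm(moves=[{"dx": 20,"dy": -22,"gripper": -0.62},{"dx": 38,"dy": -43,"gripper": -0.62},{"dx": 38,"dy": -43,"gripper": -0.62},{"dx": 38,"dy": -43,"gripper": -0.62},{"dx": 38,"dy": -43,"gripper": -0.62},{"dx": 38,"dy": -43,"gripper": -0.62},{"dx": 38,"dy": -43,"gripper": -0.62},{"dx": 38,"dy": -43,"gripper": -0.62},{"dx": 38,"dy": -43,"gripper": -0.62},{"dx": 38,"dy": -43,"gripper": -0.62},{"dx": 38,"dy": -41,"rz": 2.5,"gripper": -0.62},{"gripper": -0.62},{"gripper": -0.62}])

```text
invalid input at $.moves[0]: expected keys rx, ry, rz, dx, dy, dz, gripper
```

```bash
python3 - <<'E'
from h import *
delta(-.205,-.014,.252,4)
c=r.camera_info('wrist');f=r.grab_frame('wrist')
L=lenses('wrist',f,c)
for k in L: print(k,L[k],w2g(G,L[k][0]))
for q in ([(-.003,.14),(-.003,.025),(-.029,.053)],[(-.003,-.14),(-.003,-.025),(-.029,-.053)],[(.003,-.146),(-.254,-.146),(-.254,.146),(.003,.146),(.003,-.146)]):
    cv2.polylines(f,[proj('wrist',[g2w(G,a,b,.093) for a,b in q],c).astype(int)],False,(0,255,0),1)
cv2.imwrite('pics/w1.png',f)
E
```

```text
t 0.1 world [ 0.457 -0.065  0.252] tool d [ 402.5 -449.4    1.1] rz 2.5 F [-0.1  0.2 -0.7] w 0.0856
yellow (array([ 0.28019519, -0.81893282]), 88.1) [-0.56610733 -0.69904775]
```

View pics/w1.png

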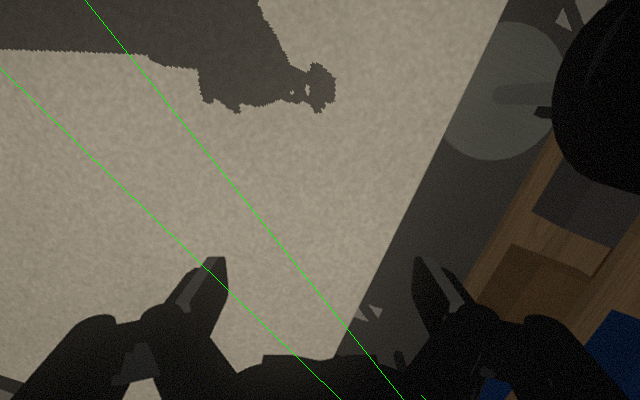

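The wrist camera looks backward (image down is tool +x) and shows only table here. I'll rely on the top camera. The move was refused because every key is required in each row.

step_arm(moves=[{"rx": 0,"ry": 0,"rz": 0,"dz": 0,"dx": 20,"dy": -22,"gripper": -0.62},{"rx": 0,"ry": 0,"rz": 0,"dz": 0,"dx": 38,"dy": -43,"gripper": -0.62},{"rx": 0,"ry": 0,"rz": 0,"dz": 0,"dx": 38,"dy": -43,"gripper": -0.62},{"rx": 0,"ry": 0,"rz": 0,"dz": 0,"dx": 38,"dy": -43,"gripper": -0.62},{"rx": 0,"ry": 0,"rz": 0,"dz": 0,"dx": 38,"dy": -43,"gripper": -0.62},{"rx": 0,"ry": 0,"rz": 0,"dz": 0,"dx": 38,"dy": -43,"gripper": -0.62},{"rx": 0,"ry": 0,"rz": 0,"dz": 0,"dx": 38,"dy": -43,"gripper": -0.62},{"rx": 0,"ry": 0,"rz": 0,"dz": 0,"dx": 38,"dy": -43,"gripper": -0.62},{"rx": 0,"ry": 0,"rz": 0,"dz": 0,"dx": 38,"dy": -43,"gripper": -0.62},{"rx": 0,"ry": 0,"rz": 0,"dz": 0,"dx": 38,"dy": -43,"gripper": -0.62},{"rx": 0,"ry": 0,"rz": 2.5,"dz": 0,"dx": 38,"dy": -41,"gripper": -0.62},{"rx": 0,"ry": 0,"rz": 0,"dz": 0,"dx": 0,"dy": 0,"gripper": -0.62}])

```text
clock: 1.65
tcp_pos: [0.4554, -0.0613, 0.2535]
orientation: [-3.097, -0.52, -0.002]
contact_force: [-0.9, -1.0, -0.0]
grip_width: 0.0162
gripper_force: 0.0
```

```bash
python3 - <<'E'
from h import *
delta(-.205,-.014,.102,4)
E
```

```text
t 1.65 world [ 0.457 -0.065  0.102] tool d [ -0.4   3.9 151.5] rz 0.4 F [-0.9 -1.  -0. ] w 0.0162
```

step_arm(moves=[{"rx": 0,"ry": 0,"rz": 0.4,"dz": 30,"dx": 0,"dy": 4,"gripper": -0.62},{"rx": 0,"ry": 0,"rz": 0,"dz": 50,"dx": 0,"dy": 0,"gripper": -0.62},{"rx": 0,"ry": 0,"rz": 0,"dz": 45,"dx": 0,"dy": 0,"gripper": -0.62},{"rx": 0,"ry": 0,"rz": 0,"dz": 20,"dx": 0,"dy": 0,"gripper": -0.62},{"rx": 0,"ry": 0,"rz": 0,"dz": 9,"dx": 0,"dy": 0,"gripper": -0.62},{"rx": 0,"ry": 0,"rz": 0,"dz": 0,"dx": 0,"dy": 0,"gripper": -0.62}])

```text
clock: 2.4
tcp_pos: [0.4554, -0.0701, 0.0993]
orientation: [3.102, 0.497, -0.001]
contact_force: [0.7, -0.8, -0.2]
grip_width: 0.016
gripper_force: 0.0
```

```bash
python3 - <<'E'
from h import *
delta(-.205,-.014,.099,4)
f=r.grab_frame('side');cv2.imwrite('pics/s2.png',cv2.resize(f[130:310,230:470],None,fx=3.2,fy=3.2,interpolation=2))
E
```

```text
t 2.4 world [ 0.457 -0.065  0.099] tool d [ 2.7 -4.6  0.3] rz -0.4 F [ 0.7 -0.8 -0.2] w 0.016
```

View pics/s2.png

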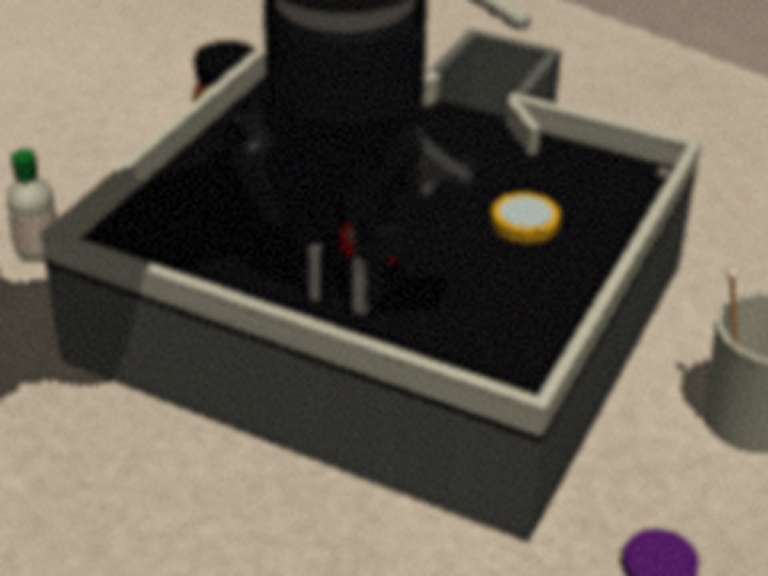

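Side view: both fingertips stand upright just above the deck behind red (pixel 340,280), with nothing touching. Now I sweep most of the way and check.

step_arm(moves=[{"rx": 0,"ry": 0,"rz": -0.4,"dz": 0,"dx": 3,"dy": -4.6,"gripper": -0.62},{"rx": 0,"ry": 0,"rz": 0,"dz": 0,"dx": 10,"dy": 0,"gripper": -0.62},{"rx": 0,"ry": 0,"rz": 0,"dz": 0,"dx": 8,"dy": 0,"gripper": -0.62},{"rx": 0,"ry": 0,"rz": 0,"dz": 0,"dx": 8,"dy": 0,"gripper": -0.62},{"rx": 0,"ry": 0,"rz": 0,"dz": 0,"dx": 8,"dy": 0,"gripper": -0.62},{"rx": 0,"ry": 0,"rz": 0,"dz": 0,"dx": 8,"dy": 0,"gripper": -0.62},{"rx": 0,"ry": 0,"rz": 0,"dz": 0,"dx": 8,"dy": 0,"gripper": -0.62},{"rx": 0,"ry": 0,"rz": 0,"dz": 0,"dx": 8,"dy": 0,"gripper": -0.62},{"rx": 0,"ry": 0,"rz": 0,"dz": 0,"dx": 8,"dy": 0,"gripper": -0.62},{"rx": 0,"ry": 0,"rz": 0,"dz": 0,"dx": 8,"dy": 0,"gripper": -0.62},{"rx": 0,"ry": 0,"rz": 0,"dz": 0,"dx": 8,"dy": 0,"gripper": -0.62},{"rx": 0,"ry": 0,"rz": 0,"dz": 0,"dx": 8,"dy": 0,"gripper": -0.62},{"rx": 0,"ry": 0,"rz": 0,"dz": 0,"dx": 8,"dy": 0,"gripper": -0.62},{"rx": 0,"ry": 0,"rz": 0,"dz": 0,"dx": 8,"dy": 0,"gripper": -0.62},{"rx": 0,"ry": 0,"rz": 0,"dz": 0,"dx": 8,"dy": 0,"gripper": -0.62},{"rx": 0,"ry": 0,"rz": 0,"dz": 0,"dx": 8,"dy": 0,"gripper": -0.62},{"rx": 0,"ry": 0,"rz": 0,"dz": 0,"dx": 0,"dy": 0,"gripper": -0.62}])

```text
clock: 4.58
tcp_pos: [0.5733, -0.0248, 0.0993]
orientation: [-3.1, -0.509, -0.001]
contact_force: [-0.7, 0.5, -0.2]
grip_width: 0.0161
gripper_force: 0.0
```

```bash
python3 - <<'E'
from h import *
delta(-.020,-.001,.099,4)
f=r.grab_frame('top')
L=lenses('top',f,gate=G)
for k in L: print(k,L[k],w2g(G,L[k][0]))
cv2.imwrite('pics/t3.png',cv2.resize(f[90:290,230:450],None,fx=3,fy=3,interpolation=2))
E
```

```text
t 4.58 world [ 0.632 -0.006  0.099] tool d [62.   0.7  0.4] rz 0.0 F [-0.7  0.5 -0.2] w 0.0161
blue (array([0.53696432, 0.02199659]), 10.2) [-0.10522172  0.04973601]
```

View pics/t3.png

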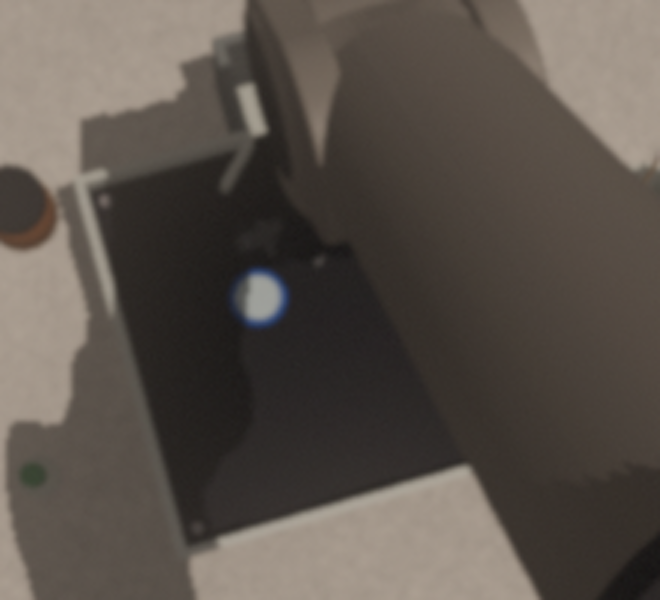

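The arm hides red in the top view; blue is undisturbed. I'll check with the side camera numerically.

```bash
python3 - <<'E'
from h import *
f=r.grab_frame('side')
L=lenses('side',f,gate=G)
for k in L: print(k,L[k],w2g(G,L[k][0]))
cv2.imwrite('pics/s4.png',cv2.resize(f[130:310,230:470],None,fx=3.2,fy=3.2,interpolation=2))
E
```

```text
blue (array([0.53506422, 0.02011799]), 9.3) [-0.10753479  0.04839837]
yellow (array([ 0.57503722, -0.0978197 ]), 11.2) [-0.09865321 -0.07581217]
```

View pics/s4.png

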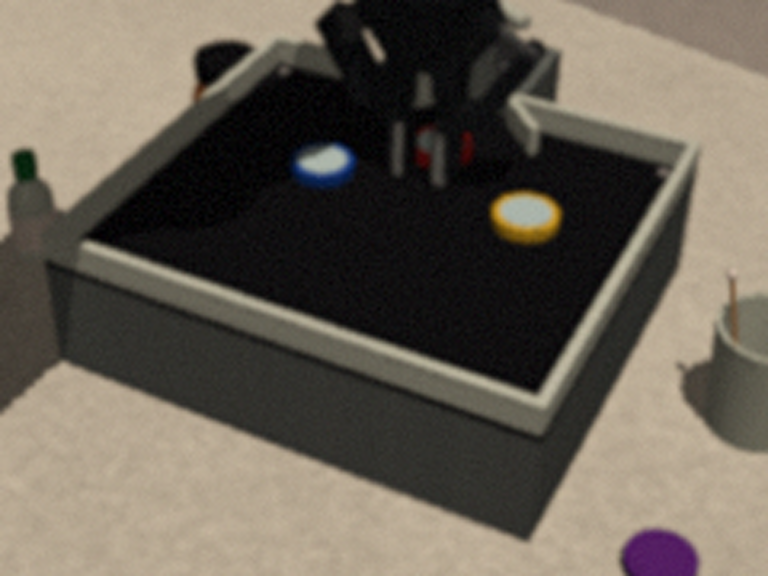

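Red is nested ahead of the fingertips (pixels 425–470, 150). I finish the sweep and then back off.

step_arm(moves=[{"rx": 0,"ry": 0,"rz": 0,"dz": 0,"dx": 6,"dy": 0,"gripper": -0.62},{"rx": 0,"ry": 0,"rz": 0,"dz": 0,"dx": 7,"dy": 0,"gripper": -0.62},{"rx": 0,"ry": 0,"rz": 0,"dz": 0,"dx": 7,"dy": 0,"gripper": -0.62},{"rx": 0,"ry": 0,"rz": 0,"dz": 0,"dx": 7,"dy": 0,"gripper": -0.62},{"rx": 0,"ry": 0,"rz": 1,"dz": 0,"dx": 7,"dy": 0,"gripper": -0.62},{"rx": 0,"ry": 0,"rz": 1,"dz": 0,"dx": 7,"dy": 0,"gripper": -0.62},{"rx": 0,"ry": 0,"rz": 1,"dz": 0,"dx": 7,"dy": 0,"gripper": -0.62},{"rx": 0,"ry": 0,"rz": 1,"dz": 0,"dx": 7,"dy": 0,"gripper": -0.62},{"rx": 0,"ry": 0,"rz": 0,"dz": 0,"dx": 7,"dy": 0,"gripper": -0.62},{"rx": 0,"ry": 0,"rz": 0,"dz": 0,"dx": 4,"dy": 0,"gripper": -0.62},{"rx": 0,"ry": 0,"rz": 0,"dz": 0,"dx": 0,"dy": 0,"gripper": -0.62}])

```text
clock: 6.05
tcp_pos: [0.6358, -0.0054, 0.0993]
orientation: [-3.116, -0.4, -0.0]
contact_force: [-0.1, 0.3, -0.3]
grip_width: 0.0163
gripper_force: 0.0
```

```bash
python3 - <<'E'
from h import *
delta(-.040,0,.199,0)
f=r.grab_frame('side')
h=cv2.cvtColor(f,cv2.COLOR_BGR2HSV)
m=cv2.inRange(h,(0,90,50),(8,255,255))|cv2.inRange(h,(172,90,50),(180,255,255))
p=np.argwhere(m[150:290,240:450]);print(len(p),(p.mean(0)+[150,240]) if len(p) else 0)
E
```

```text
t 6.05 world [ 0.613 -0.01   0.199] tool d [-23.4  -1.8 -99.7] rz 0.0 F [-0.1  0.3 -0.3] w 0.0163
0 0
```

step_arm(moves=[{"rx": 0,"ry": 0,"rz": 0,"dz": 0,"dx": -20,"dy": 0,"gripper": -0.62},{"rx": 0,"ry": 0,"rz": 0,"dz": -40,"dx": -20,"dy": 0,"gripper": -0.62},{"rx": 0,"ry": 0,"rz": 10,"dz": -30,"dx": -50,"dy": 0,"gripper": -0.62},{"rx": 0,"ry": 0,"rz": 10,"dz": 0,"dx": -40,"dy": -30,"gripper": -0.62},{"rx": 0,"ry": 0,"rz": 10,"dz": 0,"dx": -20,"dy": -40,"gripper": -0.62},{"rx": 0,"ry": 0,"rz": 10,"dz": 0,"dx": 0,"dy": 0,"gripper": -0.62},{"rx": 0,"ry": 0,"rz": 0,"dz": 0,"dx": 0,"dy": 0,"gripper": -0.62}])

```text
clock: 6.98
tcp_pos: [0.4898, 0.0403, 0.1696]
orientation: [3.065, -0.686, 0.001]
contact_force: [-0.1, 0.1, 0.3]
grip_width: 0.0165
gripper_force: 0.0
```

```bash
python3 - <<'E'
from h import *
delta(-.143,.082,.099,-40)
f=r.grab_frame('top')
L=lenses('top',f,gate=G)
for k in L: print(k,L[k],w2g(G,L[k][0]))
cv2.imwrite('pics/t5.png',cv2.resize(f[90:290,230:450],None,fx=3,fy=3,interpolation=2))
E
```

```text
t 6.97 world [0.492 0.044 0.099] tool d [ 0.8 -4.1 70.6] rz 0.1 F [-0.1  0.1  0.3] w 0.0165
yellow (array([ 0.57600375, -0.09743721]), 10.6) [-0.0976214  -0.07568625]
```

View pics/t5.png

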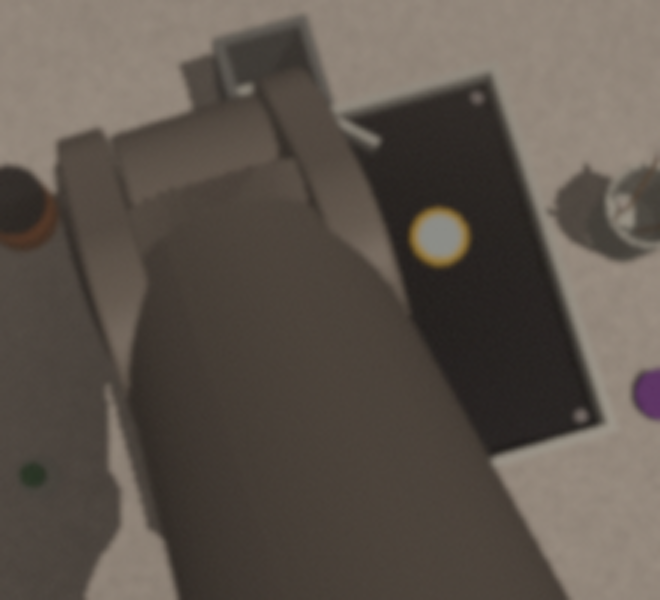

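Red is gone from the deck; yellow is undisturbed at (440,237) in the crop. Next: lower behind blue and sweep it to just before the gate.

step_arm(moves=[{"rx": 0,"ry": 0,"rz": 0,"dz": 30,"dx": 0,"dy": -4,"gripper": -0.62},{"rx": 0,"ry": 0,"rz": 0,"dz": 30,"dx": 0,"dy": 0,"gripper": -0.62},{"rx": 0,"ry": 0,"rz": 0,"dz": 10.5,"dx": 0,"dy": 0,"gripper": -0.62},{"rx": 0,"ry": 0,"rz": 0,"dz": 0,"dx": 0,"dy": 0,"gripper": -0.62},{"rx": 0,"ry": 0,"rz": 0,"dz": 0,"dx": 10,"dy": 0,"gripper": -0.62},{"rx": 0,"ry": 0,"rz": 0,"dz": 0,"dx": 8,"dy": 0,"gripper": -0.62},{"rx": 0,"ry": 0,"rz": 0,"dz": 0,"dx": 8,"dy": 0,"gripper": -0.62},{"rx": 0,"ry": 0,"rz": 0,"dz": 0,"dx": 8,"dy": 0,"gripper": -0.62},{"rx": 0,"ry": 0,"rz": 0,"dz": 0,"dx": 8,"dy": 0,"gripper": -0.62},{"rx": 0,"ry": 0,"rz": 0,"dz": 0,"dx": 8,"dy": 0,"gripper": -0.62},{"rx": 0,"ry": 0,"rz": 0,"dz": 0,"dx": 8,"dy": 0,"gripper": -0.62},{"rx": 0,"ry": 0,"rz": 0,"dz": 0,"dx": 8,"dy": 0,"gripper": -0.62},{"rx": 0,"ry": 0,"rz": 0,"dz": 0,"dx": 8,"dy": 0,"gripper": -0.62},{"rx": 0,"ry": 0,"rz": 0,"dz": 0,"dx": 8,"dy": 0,"gripper": -0.62},{"rx": 0,"ry": 0,"rz": 0,"dz": 0,"dx": 8,"dy": 0,"gripper": -0.62},{"rx": 0,"ry": 0,"rz": 0,"dz": 0,"dx": 8,"dy": 0,"gripper": -0.62},{"rx": 0,"ry": 0,"rz": 0,"dz": 0,"dx": 0,"dy": 0,"gripper": -0.62},{"rx": 0,"ry": 0,"rz": 0,"dz": 0,"dx": -12,"dy": 0,"gripper": -0.62},{"rx": 0,"ry": 0,"rz": 0,"dz": 0,"dx": -20,"dy": 0,"gripper": -0.62},{"rx": 0,"ry": 0,"rz": 0,"dz": 0,"dx": 0,"dy": 0,"gripper": -0.62}])

```text
clock: 9.52
tcp_pos: [0.5493, 0.0166, 0.0987]
orientation: [3.065, -0.686, -0.003]
contact_force: [0.1, -0.4, 0.8]
grip_width: 0.0159
gripper_force: 0.0
```

```bash
python3 - <<'E'
from h import *
delta(-.092,0,.099,0)
for n in('side','top'):
    L=lenses(n,r.grab_frame(n),gate=G)
    for k in L: print(n,k,L[k],w2g(G,L[k][0]))
E
```

```text
t 9.53 world [ 0.562 -0.023  0.099] tool d [28.6 30.1 -0.4] rz -39.9 F [ 0.1 -0.4  0.8] w 0.0159
side blue (array([ 0.60364728, -0.0128511 ]), 9.8) [-0.04950542 -0.00082754]
side yellow (array([ 0.57503722, -0.0978197 ]), 11.2) [-0.09865321 -0.07581217]
```

Blue sits at about (-48, 0) in the gate frame, ready. I square up behind it and push through.

step_arm(moves=[{"rx": 0,"ry": 0,"rz": -10,"dz": 0,"dx": 0,"dy": 0,"gripper": -0.62},{"rx": 0,"ry": 0,"rz": -10,"dz": 0,"dx": 0,"dy": 0,"gripper": -0.62},{"rx": 0,"ry": 0,"rz": -10,"dz": 0,"dx": 0,"dy": 0,"gripper": -0.62},{"rx": 0,"ry": 0,"rz": -10,"dz": 0,"dx": 0,"dy": 0,"gripper": -0.62},{"rx": 0,"ry": 0,"rz": 0,"dz": 0,"dx": 1,"dy": 20,"gripper": -0.62},{"rx": 0,"ry": 0,"rz": 0,"dz": 0,"dx": 2,"dy": 21,"gripper": -0.62},{"rx": 0,"ry": 0,"rz": 0,"dz": 0,"dx": 0,"dy": 0,"gripper": -0.62},{"rx": 0,"ry": 0,"rz": 0,"dz": 0,"dx": 7,"dy": 0,"gripper": -0.62},{"rx": 0,"ry": 0,"rz": 0,"dz": 0,"dx": 7,"dy": 0,"gripper": -0.62},{"rx": 0,"ry": 0,"rz": 0,"dz": 0,"dx": 7,"dy": 0,"gripper": -0.62},{"rx": 0,"ry": 0,"rz": 0,"dz": 0,"dx": 7,"dy": 0,"gripper": -0.62},{"rx": 0,"ry": 0,"rz": 0,"dz": 0,"dx": 7,"dy": 0,"gripper": -0.62},{"rx": 0,"ry": 0,"rz": 0,"dz": 0,"dx": 7,"dy": 0,"gripper": -0.62},{"rx": 0,"ry": 0,"rz": 0,"dz": 0,"dx": 7,"dy": 0,"gripper": -0.62},{"rx": 0,"ry": 0,"rz": 0,"dz": 0,"dx": 7,"dy": 0,"gripper": -0.62},{"rx": 0,"ry": 0,"rz": 0,"dz": 0,"dx": 7,"dy": 0,"gripper": -0.62},{"rx": 0,"ry": 0,"rz": 0,"dz": 0,"dx": 7,"dy": 0,"gripper": -0.62},{"rx": 0,"ry": 0,"rz": 0,"dz": 0,"dx": 6,"dy": 0,"gripper": -0.62},{"rx": 0,"ry": 0,"rz": 0,"dz": 0,"dx": 0,"dy": 0,"gripper": -0.62}])

```text
clock: 12.0
tcp_pos: [0.6386, -0.004, 0.0988]
orientation: [-3.116, -0.4, -0.001]
contact_force: [-0.4, -0.0, 0.6]
grip_width: 0.0163
gripper_force: 0.0
```

```bash
python3 - <<'E'
from h import *
delta(-.016,0,.099,0)
L=lenses('side',r.grab_frame('side'),gate=G)
for k in L: print(k,L[k],w2g(G,L[k][0]))
E
```

```text
t 12.0 world [ 0.636 -0.004  0.099] tool d [-2.6 -1.1 -0.2] rz 0.0 F [-0.4 -0.   0.6] w 0.0163
yellow (array([ 0.57503722, -0.0978197 ]), 11.2) [-0.09865321 -0.07581217]
```

step_arm(moves=[{"rx": 0,"ry": 0,"rz": 0,"dz": 0,"dx": -15,"dy": 0,"gripper": -0.62},{"rx": 0,"ry": 0,"rz": 0,"dz": -40,"dx": -20,"dy": 0,"gripper": -0.62},{"rx": 0,"ry": 0,"rz": 0,"dz": -30,"dx": -30,"dy": 30,"gripper": -0.62},{"rx": 0,"ry": 0,"rz": 0,"dz": 0,"dx": -30,"dy": 40,"gripper": -0.62},{"rx": 0,"ry": 0,"rz": 0,"dz": 0,"dx": -12,"dy": 40,"gripper": -0.62},{"rx": 0,"ry": 0,"rz": -10,"dz": 0,"dx": 0,"dy": 0,"gripper": -0.62},{"rx": 0,"ry": 0,"rz": -10,"dz": 0,"dx": 0,"dy": 0,"gripper": -0.62},{"rx": 0,"ry": 0,"rz": -10,"dz": 0,"dx": 0,"dy": 0,"gripper": -0.62},{"rx": 0,"ry": 0,"rz": -10,"dz": 0,"dx": 0,"dy": 0,"gripper": -0.62},{"rx": 0,"ry": 0,"rz": -10,"dz": 0,"dx": 0,"dy": 0,"gripper": -0.62},{"rx": 0,"ry": 0,"rz": -5,"dz": 0,"dx": 0,"dy": 0,"gripper": -0.62},{"rx": 0,"ry": 0,"rz": 0,"dz": 0,"dx": 0,"dy": 0,"gripper": -0.62}])

```text
clock: 13.55
tcp_pos: [0.5611, -0.1381, 0.1686]
orientation: [-2.58, -1.792, 0.001]
contact_force: [0.6, 0.4, 0.5]
grip_width: 0.016
gripper_force: 0.0
```

```bash
python3 - <<'E'
from h import *
delta(-.1206,-.1085,.099,55)
f=r.grab_frame('top')
cv2.imwrite('pics/t6.png',cv2.resize(f[90:290,230:470],None,fx=3,fy=3,interpolation=2))
E
```

```text
t 13.55 world [ 0.562 -0.135  0.099] tool d [ 3.3 -0.1 69.6] rz -0.1 F [0.6 0.4 0.5] w 0.016
```

View pics/t6.png

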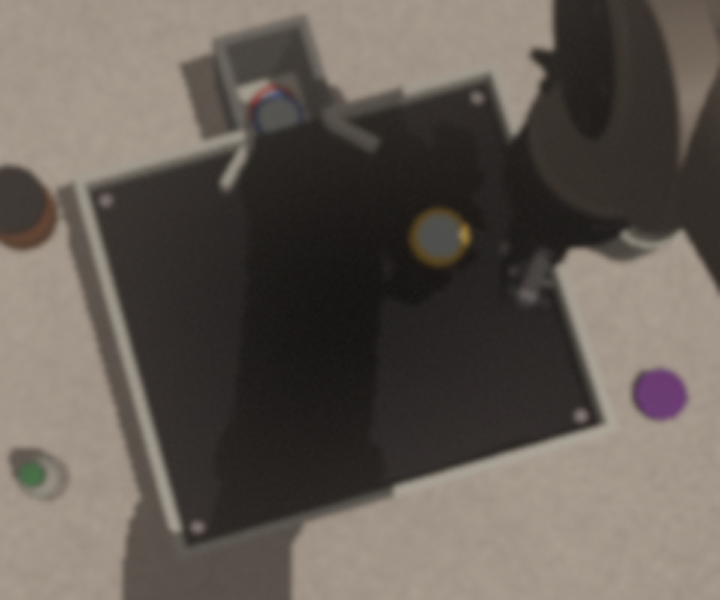

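Red and blue lie stacked in the slot (crop pixel 275,110). Yellow at (440,237) with the fingertips behind it. Lower and sweep.

step_arm(moves=[{"rx": 0,"ry": 0,"rz": 0,"dz": 30,"dx": 3,"dy": 0,"gripper": -0.62},{"rx": 0,"ry": 0,"rz": 0,"dz": 25,"dx": 0,"dy": 0,"gripper": -0.62},{"rx": 0,"ry": 0,"rz": 0,"dz": 14.5,"dx": 0,"dy": 0,"gripper": -0.62},{"rx": 0,"ry": 0,"rz": 0,"dz": 0,"dx": 0,"dy": 0,"gripper": -0.62},{"rx": 0,"ry": 0,"rz": 0,"dz": 0,"dx": 8,"dy": 0,"gripper": -0.62},{"rx": 0,"ry": 0,"rz": 0,"dz": 0,"dx": 8,"dy": 0,"gripper": -0.62},{"rx": 0,"ry": 0,"rz": 0,"dz": 0,"dx": 8,"dy": 0,"gripper": -0.62},{"rx": 0,"ry": 0,"rz": 0,"dz": 0,"dx": 8,"dy": 0,"gripper": -0.62},{"rx": 0,"ry": 0,"rz": 0,"dz": 0,"dx": 8,"dy": 0,"gripper": -0.62},{"rx": 0,"ry": 0,"rz": 0,"dz": 0,"dx": 8,"dy": 0,"gripper": -0.62},{"rx": 0,"ry": 0,"rz": 0,"dz": 0,"dx": 8,"dy": 0,"gripper": -0.62},{"rx": 0,"ry": 0,"rz": 0,"dz": 0,"dx": 8,"dy": 0,"gripper": -0.62},{"rx": 0,"ry": 0,"rz": 0,"dz": 0,"dx": 8,"dy": 0,"gripper": -0.62},{"rx": 0,"ry": 0,"rz": 0,"dz": 0,"dx": 8,"dy": 0,"gripper": -0.62},{"rx": 0,"ry": 0,"rz": 0,"dz": 0,"dx": 8,"dy": 0,"gripper": -0.62},{"rx": 0,"ry": 0,"rz": 0,"dz": 0,"dx": 8,"dy": 0,"gripper": -0.62},{"rx": 0,"ry": 0,"rz": 0,"dz": 0,"dx": 8,"dy": 0,"gripper": -0.62},{"rx": 0,"ry": 0,"rz": 0,"dz": 0,"dx": 0,"dy": 0,"gripper": -0.62},{"rx": 0,"ry": 0,"rz": 0,"dz": 0,"dx": -35,"dy": 0,"gripper": -0.62},{"rx": 0,"ry": 0,"rz": 0,"dz": 0,"dx": 0,"dy": 0,"gripper": -0.62}])

```text
clock: 16.1
tcp_pos: [0.5862, -0.0741, 0.0988]
orientation: [2.583, 1.787, -0.004]
contact_force: [-0.1, 0.2, 0.2]
grip_width: 0.0163
gripper_force: 0.0
```

```bash
python3 - <<'E'
from h import *
delta(-.098,0,.099,55)
o=r.get_obs();print(w2g(G,o['tcp_pos']))
for n in('side','top'):
    L=lenses(n,r.grab_frame(n),gate=G)
    for k in L: print(n,k,L[k],w2g(G,L[k][0]))
E
```

```text
t 16.1 world [ 0.557 -0.024  0.099] tool d [ 36.1 -45.4  -0.3] rz -0.3 F [-0.1  0.2  0.2] w 0.0163
[-0.08182487 -0.05569153]
side yellow (array([ 0.5968426 , -0.01343545]), 7.6) [-0.056237    0.00032614]
top yellow (array([ 0.6088218 , -0.00967903]), 9.7) [-0.04369739  0.00093439]
```

Yellow is at (-45, 0). Square up and push through.

step_arm(moves=[{"rx": 0,"ry": 0,"rz": 10,"dz": 0,"dx": -10,"dy": 0,"gripper": -0.62},{"rx": 0,"ry": 0,"rz": 10,"dz": 0,"dx": 0,"dy": 0,"gripper": -0.62},{"rx": 0,"ry": 0,"rz": 10,"dz": 0,"dx": 0,"dy": 0,"gripper": -0.62},{"rx": 0,"ry": 0,"rz": 10,"dz": 0,"dx": 0,"dy": 0,"gripper": -0.62},{"rx": 0,"ry": 0,"rz": 10,"dz": 0,"dx": 0,"dy": 0,"gripper": -0.62},{"rx": 0,"ry": 0,"rz": 5,"dz": 0,"dx": 0,"dy": 0,"gripper": -0.62},{"rx": 0,"ry": 0,"rz": 0,"dz": 0,"dx": 0,"dy": 0,"gripper": -0.62}])

```text
clock: 17.08
tcp_pos: [0.5843, -0.0784, 0.0994]
orientation: [-3.115, -0.404, -0.001]
contact_force: [-0.2, -0.1, -0.3]
grip_width: 0.0163
gripper_force: 0.0
```

```bash
python3 - <<'E'
from h import *
delta(-.093,0,.099,0)
E
```

```text
t 17.07 world [ 0.561 -0.023  0.099] tool d [ -8.1 -59.4   0.4] rz 0.1 F [-0.2 -0.1 -0.3] w 0.0163
```

step_arm(moves=[{"rx": 0,"ry": 0,"rz": 0,"dz": 0,"dx": -8,"dy": -10,"gripper": -0.62},{"rx": 0,"ry": 0,"rz": 0,"dz": 0,"dx": 0,"dy": -30,"gripper": -0.62},{"rx": 0,"ry": 0,"rz": 0,"dz": 0,"dx": 0,"dy": -19,"gripper": -0.62},{"rx": 0,"ry": 0,"rz": 0,"dz": 0,"dx": 0,"dy": 0,"gripper": -0.62},{"rx": 0,"ry": 0,"rz": 0,"dz": 0,"dx": 8,"dy": 0,"gripper": -0.62},{"rx": 0,"ry": 0,"rz": 0,"dz": 0,"dx": 7,"dy": 0,"gripper": -0.62},{"rx": 0,"ry": 0,"rz": 0,"dz": 0,"dx": 7,"dy": 0,"gripper": -0.62},{"rx": 0,"ry": 0,"rz": 0,"dz": 0,"dx": 7,"dy": 0,"gripper": -0.62},{"rx": 0,"ry": 0,"rz": 0,"dz": 0,"dx": 7,"dy": 0,"gripper": -0.62},{"rx": 0,"ry": 0,"rz": 0,"dz": 0,"dx": 7,"dy": 0,"gripper": -0.62},{"rx": 0,"ry": 0,"rz": 0,"dz": 0,"dx": 7,"dy": 0,"gripper": -0.62},{"rx": 0,"ry": 0,"rz": 0,"dz": 0,"dx": 7,"dy": 0,"gripper": -0.62},{"rx": 0,"ry": 0,"rz": 0,"dz": 0,"dx": 7,"dy": 0,"gripper": -0.62},{"rx": 0,"ry": 0,"rz": 0,"dz": 0,"dx": 7,"dy": 0,"gripper": -0.62},{"rx": 0,"ry": 0,"rz": 0,"dz": 0,"dx": 7,"dy": 0,"gripper": -0.62},{"rx": 0,"ry": 0,"rz": 0,"dz": 0,"dx": 2,"dy": 0,"gripper": -0.62},{"rx": 0,"ry": 0,"rz": 0,"dz": 0,"dx": 0,"dy": 0,"gripper": -0.62}])

```text
clock: 19.2
tcp_pos: [0.6387, -0.0043, 0.0992]
orientation: [3.116, 0.4, -0.0]
contact_force: [-0.8, 0.2, 0.6]
grip_width: 0.0162
gripper_force: 0.0
```

step_arm(moves=[{"rx": 0,"ry": 0,"rz": 0,"dz": 0,"dx": -15,"dy": 0,"gripper": -0.62},{"rx": 0,"ry": 0,"rz": 0,"dz": -40,"dx": -20,"dy": 0,"gripper": -0.62},{"rx": 0,"ry": 0,"rz": 0,"dz": -50,"dx": -20,"dy": 20,"gripper": -0.62},{"rx": 0,"ry": 0,"rz": 0,"dz": -20,"dx": -10,"dy": 50,"gripper": -0.62},{"rx": 0,"ry": 0,"rz": 0,"dz": 0,"dx": -10,"dy": 50,"gripper": -0.62},{"rx": 0,"ry": 0,"rz": 0,"dz": 0,"dx": -10,"dy": 50,"gripper": -0.62},{"rx": 0,"ry": 0,"rz": 0,"dz": 0,"dx": 0,"dy": 30,"gripper": -0.62},{"rx": 0,"ry": 0,"rz": 0,"dz": 0,"dx": 0,"dy": 0,"gripper": -0.62},{"rx": 0,"ry": 0,"rz": 0,"dz": 0,"dx": 0,"dy": 0,"gripper": -0.62}])

```text
clock: 20.32
tcp_pos: [0.6062, -0.2182, 0.2091]
orientation: [-3.115, -0.401, 0.001]
contact_force: [0.3, 0.4, 0.3]
grip_width: 0.0164
gripper_force: 0.0
```

```bash
python3 - <<'E'
from h import *
f=r.grab_frame('top');print(lenses('top',f,gate=G))
cv2.imwrite('pics/t7.png',cv2.resize(f[90:290,220:480],None,fx=3,fy=3,interpolation=2))
E
```

```text
{}
```

View pics/t7.png

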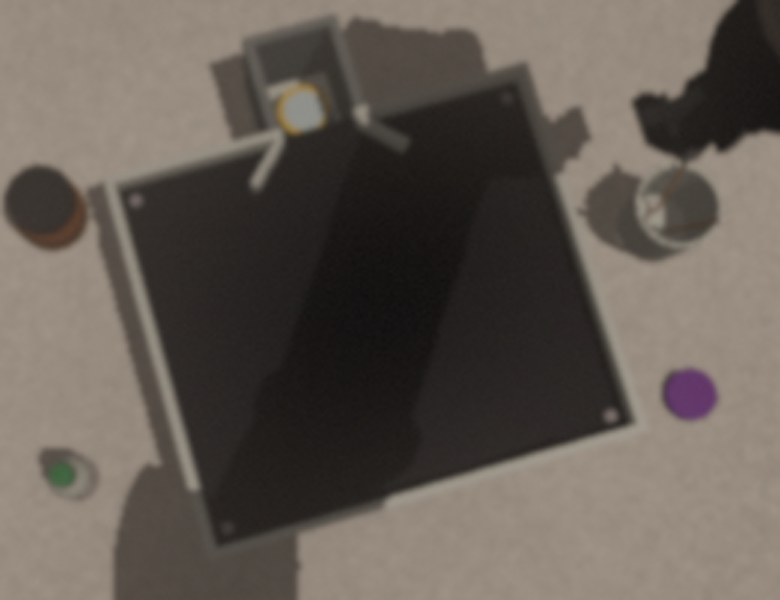

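The deck is empty and yellow lies on top in the slot (303,107). The cup, bottle and jar are in place and the arm is clear.

```bash
python3 -c "
from bench import r
print(r.hand_in())"
```

```text
the job is handed in; nothing more can be done
None
```

All three lenses were swept one at a time through the gate into the slot, with the cup, bottle and jar left standing where they were, and the job was handed in at about 20 s of the 56 s allowed; the hand-in returned no verdict.

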